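# Try the fume extractor's filter door, free its catch if it bites, and hold the door down

## Robot

A 6-joint arm with a two-finger parallel gripper is mounted at the origin on the work surface. World frame = base frame: x ahead of the robot, y to its left, z up, the work surface at z = 0. Lengths are in mm, angles in rad, forces in N, time in s.
With the tool pointing down it reaches from about 325 to 850 mm from the base axis. Payload 15.5 kg.
Tool frame: the origin (TCP) lies between the finger pads, 19 mm behind the fingertips; this is the grasp point; y points along the fingers, z is the direction in which the jaws open and shut, and the axes are right-handed (so a half turn about y gives the same grasp; the last joint's range is limited). The gripper opens to 91 mm and grips with 3 to 60 N. Pads are 32 mm wide; open, the fingers measure 118 mm over their backs; the gripper's body (76 mm by 178 mm) begins 60 mm behind the grasp point.
Start: joints at [-1.395, 0.494, 1.345, -0, 1.302, -0.096], TCP at [167.792, -602.057, 232.715] pointing down, gripper open.
Joint ranges: [-2.91, 2.91], [-0.82, 2.16], [0.22, 2.67], [-1.22, 4.37], [0.12, 2.79], [-3.08, 3.08]. Speed limits (rad/s): [1.89, 1.89, 2.57, 3.01, 3.01, 3.01].

## Interface

Orientations are given as [roll, pitch, yaw] about the fixed x, y, z axes, in that order (R = Rz(yaw) Ry(pitch) Rx(roll)).
In Python, from plant import manip gives the robot as it stands.
- The arm moves only by the shell command python3 -m creep 'ROWS' [OPENING] [FORCE]. ROWS is JSON, a list of rows, each a list of 2 entries, a list of its own where there are three numbers: the shift along the tool's x, y, z in cm, then the turn, a rotation vector about the tool's x, y, z in rad. In form: [[[x, y, z], [wx, wy, wz]], ...]. A call has 1 to 12 rows; each row shifts and turns the commanded pose from where the row before left it, along the tool's axes as they then stand; what a row does not reach is not made up. A row lasts 1/10 s, in which the tool goes at most 50 mm and 8.59 degrees, less where a joint would pass 70% of its speed; a pose out of reach is approached as far as the arm can. A call is refused whole if a number of a shift passes 5 or a number of a turn 0.15, either way. A call with a gripper value outside its range is refused whole. OPENING is the opening, from 0 (shut) to 1 (fully open), set as the call begins (- or left out, the last holds). The fingers move at their own pace and stop on an object; FORCE is the grip in N (left out, the last holds). Time passes only in rows, so rows that do not move let the fingers close. It gives the time, the measured TCP pose, the force and the opening at its end, in the units of the state.
- manip.get_obs(): the state, without advancing time (a new reading comes with each control period).
- manip.camera(name): name is "side" or "top" or "wrist"; returns (picture, depth): 420x560x3 uint8, blue, green, red; 420x560 float32, mm along the optical axis (not along the pixel's ray), 0 where there is no reading.
- manip.get_calibration(name): a dict with "fx", "fy", "cx", "cy" (pixels), "rvec" (rotation vector, rad) and "tvec" (3), from world to camera coordinates, as OpenCV has them. Camera axes: x right, y down, z forward; pixel columns grow to the right and rows downward; lengths in mm; the calibration is good to about 2 mm. A picture is of the moment at which its call begins: read the wrist's pose just before it. get_calibration takes no time and is no camera call; for the wrist camera it gives the pose at the moment of the call.
- manip.sign_off(): hands the job in, once; it reports no verdict.
The state is a dict: "time": time; "q": joint angles; "qd": joint speeds; "tau": joint torques, N m; "eef_pos": TCP position; "ee_rot": TCP orientation; "force": force on the tool from outside, world axes, zero at the start; "torque": the same for the moment, N m; "opening": finger opening in mm.
Only numpy, scipy, OpenCV 4.12 (cv2) and the standard library are available. Lean on these libraries where they do the work, as an engineer would, in place of code of your own. Each camera call takes 0.05 s, during which the arm holds its last target. There are 200 camera calls.

## Task

The laser welder's fume extractor needs its filter changed. Before you touch the slide catch on top, give the drop door a light tug by its pull bar to feel whether it is caught; if it is, do not wrench it but slide the catch clear, then pull the sprung door all the way down and finish while still holding it fully open with the gripper, so that the filter can be drawn out. Leave the tools and stock lying round it where they are.

Things in the scene. Friction and masses are not known exactly. Their poses are not given: they have to be found in the camera images.
- extractor: fume extractor (all sizes in mm): white steel cabinet, blue trim, 340 wide, 260 deep, 215 high, fixed to the bench. Origin on the bench under the middle of its front face; x points into the machine (away from the robot at yaw 0), y left, z up. The drop door covers its front. The front 110 of its top is bare but for the catch's thumb piece; a duct 72 thick leaves its right side 190 behind the front
- filter_door (a joint): white drop door, 300 wide, 155 tall, 14 thick, hinged along its bottom edge. In rad: 0 shut and upright, grows as its top comes towards the robot and down, 1.45 at its lower stop. A spring always pulls it shut: about 2 N at the bar near shut, 5 N fully down. If the catch holds it, it rattles by 0.03 rad and no more; if not, it just keeps opening
- door_hinge (a point): middle of the door's hinge line, 50 above the bench in the plane of the cabinet's front face; the line runs along the extractor's y
- pull_bar (a point): middle of the door's pull: a level black rod 12 in diameter, 120 long, parallel to the hinge, on bent legs at its ends. Door shut: 28 in front of the cabinet's front, 245 above the bench, 30 above the cabinet's top, free all round, so fingers can straddle it from above. Turns with the door, 197 from the hinge line. Can be followed with the tool pointing down to the stop, 56 above the bench
- catch_knob (a point): middle of the slide catch's red thumb piece on the cabinet's top, 45 behind the front: 26 long (extractor x), 16 wide (y), 18 high; this point 226 above the bench. Slides along y with about 3 N of friction and stays put; pushed left (+y) to its end stop it clears the door. It is 13 to 22 short of that stop. Its tooth is out of sight under the top: only a tug tells whether it bites
- spool_tub_a: a round clear tub of wire, 42 in diameter, 16 high, on the bench close to the extractor's left side; origin under its centre
- spool_tub_b: a second such tub, on the bench close to the extractor's right side
- spool_tub_c: a third such tub, on the rear part of the extractor's top
- gold_box: an open gold box 130 x 100 x 50 with spools in it, on the bench right of the extractor; origin under its centre
- marker: a marker pen 130 long, 13 thick, lying on the bench right of the door; origin under its middle
- pliers: pliers with orange handles, 150 long, lying on the bench to the right, nearer the robot; origin underneath, near the pivot
- spare_filter: the new filter, a card-framed block with white pleats, 100 x 180 x 150 high, standing on the bench left of the door; origin under its centre
There are look-alikes about, which are no part of the job. There is more than one size of the marker; the job needs the smaller.

How it is judged (in metres and radians):
On the way, in this order (a step that is already met when the one before it is completed fails the run):
1. the door has been tugged with the fingers, so that it gives or comes up against its catch, with the catch still as it was left (within 3 mm) (value of joint filter_door above 0.015 rad and distance of catch_knob from where it was at the start of the episode below 0.003 m and contact force between the fingers and filter_door above 1 N), for 0.1 s.
2. the door has been drawn half way down by the fingers (value of joint filter_door above 0.6 rad and contact force between the fingers and filter_door above 1 N), for 0.1 s.
At the end, for the whole second after the job is handed in: the door is down (joint above 1.25 rad of 1.45), at rest (below 0.1 rad/s), held there against its spring by the gripper's fingers (at least 1.5 N between them), with no loose thing propping it (value of joint filter_door above 1.25 rad and velocity of joint filter_door between -0.1 and 0.1 rad/s and contact force between the fingers and filter_door above 1.5 N and contact force between each of spool_tub_a, spool_tub_b, spool_tub_c, gold_box, marker, pliers, spare_filter and filter_door below 0.3 N); the arm keeps its last pose, push and grip.
It fails at once if a bystander is moved by more than 25 mm (distance of any of spool_tub_a, spool_tub_b, spool_tub_c, gold_box, marker, pliers, spare_filter from where it was at the start of the episode above 0.025 m).
It fails at once if the door is wrenched against its catch (over 80 N between them, some 55 N at the bar) (contact force between catch and filter_door above 80 N).
It also fails if it takes over 58 s, if anything falls off the work surface, if the arm or the gripper's body presses on something with over 40 N, if the wrist force passes 120 N, or if a joint passes its speed limit or range.

## Working session

There is one attempt and no reset: what is moved stays moved. The work goes in short steps, Python scripts to look and compute and a shell command to move; the robot and the scene stay as the last step left them, time stands still between calls to the robot, and variables do not carry over. Pictures are saved under pics/ and viewed, about 8 in all and at most 12, crops included, and the job is handed in when it is done.

```bash
mkdir -p pics
cat > h.py <<'E'
import numpy as np, cv2
from plant import manip
from scipy.spatial.transform import Rotation as R
def grab(n,f):
    c=manip.get_calibration(n); im,d=manip.camera(n)
    cv2.imwrite(f'pics/{f}.png',im); np.savez(f'pics/{f}.npz',d=d,im=im,**c); return im,d,c
def load(f): return dict(np.load(f'pics/{f}.npz'))
def pt(c,u,v,z=None,win=1):
    d=c['d']; 
    if z is None:
        w=d[v-win:v+win+1,u-win:u+win+1]; z=np.median(w[w>0])
    p=np.array([(u-c['cx'])/c['fx']*z,(v-c['cy'])/c['fy']*z,z])
    M=R.from_rotvec(np.ravel(c['rvec'])).as_matrix()
    return M.T@(p-np.ravel(c['tvec']))
def proj(c,P):
    return cv2.projectPoints(np.array([P],float),np.ravel(c['rvec']),np.ravel(c['tvec']),np.array([[c['fx'],0,c['cx']],[0,c['fy'],c['cy']],[0,0,1.]]),None)[0].ravel()
E
python3 - <<'E'
from h import *
a=grab('side','s1')[0];b=grab('top','t1')[0]
o=manip.get_obs();print(o)
E
```

```text
{'time': 0.1, 'q': array([-1.39451712e+00,  4.94119156e-01,  1.34606340e+00, -1.66872621e-05,
        1.30250411e+00, -9.55218944e-02]), 'qd': array([ 1.03835018e-03, -2.38011283e-03, -2.15125280e-03, -6.65995826e-05,
        1.08217678e-03,  7.60080517e-04]), 'tau': array([ 4.06158651e-03, -8.80237770e+01, -3.82544804e+01,  7.06829899e-02,
        4.82202123e-02, -1.69936624e-05]), 'eef_pos': array([ 167.71987007, -601.74199539,  232.20101364]), 'ee_rot': array([-1.57188688e+00,  8.83306115e-05, -2.86978717e+00]), 'force': array([0.62023004, 1.00846812, 0.92004992]), 'torque': array([-0.05898518, -0.00963524,  0.05692238]), 'opening': 91.28191583334905}
```

View pics/t1.png

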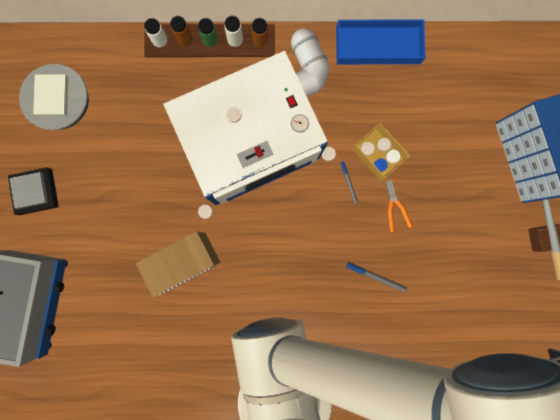

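View pics/s1.png

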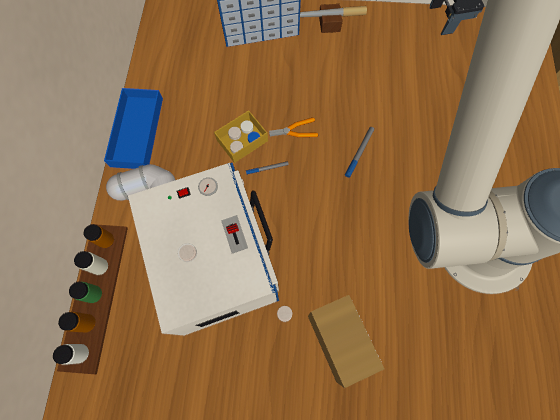

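The top view shows the extractor with its front facing the robot. The red candidates are the thumb piece on a grey plate (top 255,153; side 233,231) and the red rocker switch at the rear (292,101). The black candidates are the pull bar (top ~272,178; side ~262,220) and the vent or handle on the left side (side 217,319). By description I choose the first of each. I'll check them in a close crop.

Run:
```python
from h import *
t=load('t1');s=load('s1')
a=cv2.resize(t['im'][120:220,195:345],None,fx=5,fy=5,interpolation=cv2.INTER_CUBIC)[:500]
b=cv2.resize(s['im'][150:310,200:300],None,fx=3.7,fy=3.7,interpolation=cv2.INTER_CUBIC)
cv2.imwrite('pics/c1.png',cv2.resize(np.hstack([a,b[:500]]) ,(800,357)) if 0 else a)
cv2.imwrite('pics/c2.png',b)
```

```text
(no output)
```

View pics/c1.png

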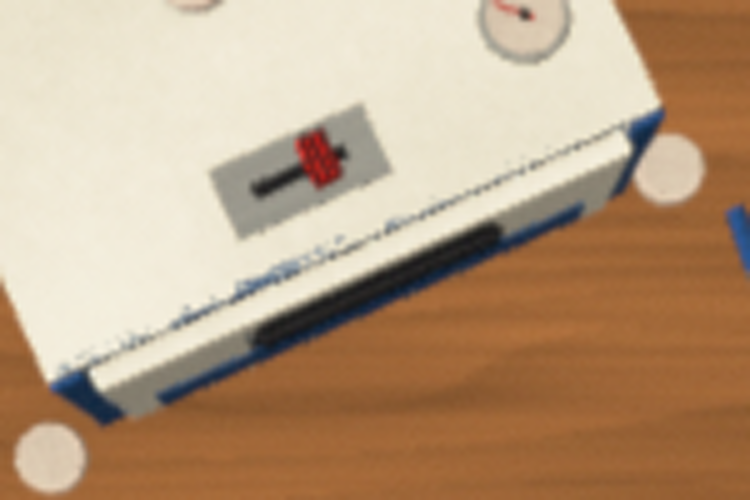

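View pics/c2.png

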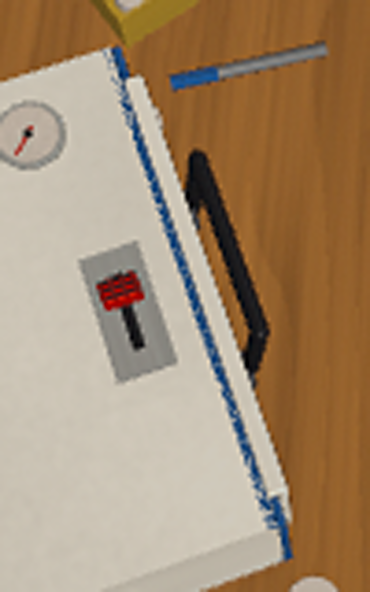

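The crops confirm both. In the top view the bar runs (247.4,186.4)–(294.4,167) and the thumb piece is at (259,151.6) with free slot to its left. In the side view the bar runs (270.3,239.2)–(253.5,192.4) and the knob is at (232.4,228.4).

Run:
```python
from h import *
t=load('t1');s=load('s1')
def P(c):
    M=np.hstack([R.from_rotvec(np.ravel(c['rvec'])).as_matrix(),np.reshape(c['tvec'],(3,1))]);K=np.array([[c['fx'],0,c['cx']],[0,c['fy'],c['cy']],[0,0,1.]]);return K@M
def tri(a,b):
    X=cv2.triangulatePoints(P(t),P(s),np.array(a,float).reshape(2,1),np.array(b,float).reshape(2,1)).ravel();return X[:3]/X[3]
L=tri((247.4,186.4),(270.3,239.2));Rr=tri((294.4,167),(253.5,192.4));k=tri((259,151.6),(232.4,228.4))
print('L',L,'R',Rr,'mid',(L+Rr)/2,np.linalg.norm(L-Rr),'k',k)
print('depth knob t',pt(t,259,151),'s',pt(s,232,228),'bar t',pt(t,271,177),pt(t,247,186),pt(t,294,167),'bar s',pt(s,262,216,win=0),pt(s,263,217,win=0),pt(s,261,216,win=0))
y=L-Rr;y/=np.linalg.norm(y);print('yaw',np.degrees(np.arctan2(-y[0],y[1])))
# top surface edges fit: front edge line of door top
for n,c,p in(('t',t,[(215,196),(320,147)]),): print([pt(c,*q) for q in p])
print('objs: tubs',pt(t,205,211),pt(t,329,154),pt(t,233,115),'marker',pt(t,349,182),'filter',pt(t,175,263),pt(t,205,235), pt(t,215,262))
print(P(t)[2],t['tvec'],t['fx'])
```

```text
L [597.83217636  91.61194198 252.02870536] R [647.80629227 -23.75619827 235.82427923] mid [622.81923431  33.92787185 243.92649229] 126.76672856939767 k [690.0123202   63.91984407 220.71503035]
depth knob t [689.30982101  63.43193476 234.08086083] s [688.15666774  66.84259667 233.42387066] bar t [621.85290225  34.12388423 248.44430719] [600.01839321  92.52867012 249.43411088] [646.47173321 -22.2841814  246.53509609] bar s [620.48885447  37.98186945 249.12470871] [617.99072214  40.21912587 249.14686143] [622.86379115  37.79780986 248.05543932]
yaw 23.42085472876943
[array([581.28402831, 176.18782717, 202.63138045]), array([705.66177583, -91.86581043, 202.56397362])]
objs: tubs [557.48120516 230.40127069  14.77840332] [ 726.64784126 -140.65500346   14.47809743] [781.29228381 128.01694445 232.18656918] marker [ 641.86276891 -199.57496631   11.76901032] filter [411.14664627 287.5872434  148.49261545] [486.2336852  228.30042064  26.05895   ] [410.76978198 189.12775342 100.01937383]
[ 7.67791112e-02 -1.04180893e-02 -9.96993697e-01  1.23998448e+03] [  25.3017859   559.29466974 1239.98448069] 426.9607637159438
```

```bash
python3 -m creep '[[[-3.5,-2,-2.8],[0,0,0]],[[-3.5,-2,-2.8],[0,0,0]],[[-3.5,-2,-2.8],[0,0,0]],[[-3.5,-2,-2.8],[0,0,0]],[[-3.5,-2,-2.8],[0,0,0]],[[-3.5,0,-2.8],[0,0,0]],[[-3.5,0,-2.8],[0,0,0]],[[-3.5,0,-2.8],[0,0,0]],[[-3.5,0,-2.8],[0,0,0]],[[-3.5,0,-2.8],[0,0,0]],[[-3.5,0,-2.8],[0,0,0]],[[-3.5,0,-2.8],[0,0,0]]]' 0.7 20
```

```text
time: 1.3
eef_pos: [482.8, -163.8, 332.6]
ee_rot: [-1.571, -0.0, -2.87]
force: [0.6, -0.8, 0.8]
opening: 63.9
```

```bash
python3 -m creep '[[[0,0,0],[0,-0.14,0]],[[0,0,0],[0,-0.14,0]],[[0,0,0],[0,-0.14,0]],[[0,0,0],[0,-0.14,0]],[[0,0,0],[0,-0.14,0]],[[0,0,0],[0,-0.14,0]],[[0,0,0],[0,-0.14,0]],[[0,0,0],[0,-0.14,0]],[[0,0,0],[0,-0.14,0]],[[0,0,0],[0,-0.14,0]],[[0,0,0],[0,-0.14,0]],[[0,0,0],[0,-0.14,0]]]'
```

```text
time: 2.5
eef_pos: [482.0, -165.6, 332.5]
ee_rot: [-1.571, 0.0, -1.184]
force: [0.0, -0.2, 0.3]
opening: 64.0
```

```bash
python3 -m creep '[[[-2.6,0,3.8],[0,-0.03,0]],[[-2.6,0,3.8],[0,0,0]],[[-2.6,0,3.8],[0,0,0]],[[-2.6,0,3.8],[0,0,0]],[[-2.8,0,4.2],[0,0,0]],[[0,0,0],[0,0,0]],[[0,0,0],[0,0,0]]]'
python3 - <<'E'
from h import *
im,d,c=grab('wrist','w1'); print(c['fx'],c['cx'],c['cy'])
for P in [(622,35,245),(690,64,235)]: print(proj(c,P))
E
```

```text
time: 3.2
eef_pos: [608.2, 32.6, 332.0]
ee_rot: [-1.572, 0.0, -1.158]
force: [0.2, -0.7, -0.7]
opening: 63.7
312.8714526658289 276.1791987491888 207.0012021139919
[292.58276903 221.83547428]
[381.43949296 219.28997934]
```

View pics/w1.png

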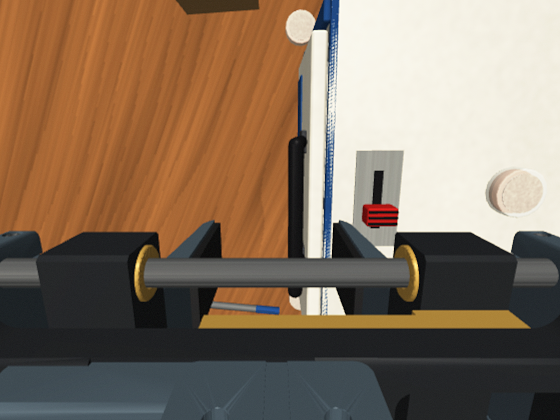

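The wrist view shows the bar vertical (columns 290–303, rows 138–296) and so square to the jaws, with the knob top at (380,215). Both lie within 5 px of the predicted positions.

Run:
```python
from h import *
c=load('w1'); M=R.from_rotvec(np.ravel(c['rvec'])).as_matrix();C=-M.T@np.ravel(c['tvec'])
def atz(u,v,z):
    r=M.T@np.array([(u-c['cx'])/c['fx'],(v-c['cy'])/c['fy'],1]);return C+r*(z-C[2])/r[2]
print('depth',pt(c,296,200),pt(c,380,215))
for n,u,v,z in[('barm',296.5,217,246),('bartop',296.5,145,246),('barbot',295.5,290,246),('knob',380,214,235),('slotL',379,172,216),('slotR',376,227,216)]: print(n,atz(u,v,z).round(1))
T=R.from_euler('xyz',[-1.572,0,-1.158]).as_matrix();p=np.array([608.2,32.6,332])
print('bar in tool',T.T@(atz(296.5,217,246)-p),'knob',T.T@(atz(380,214,235)-p))
```

```text
depth [616.27315299  53.26968179 250.55419358] [687.27757949  66.74009465 234.73901105]
barm [623.   40.1 246. ]
bartop [599.8  90.8 246. ]
barbot [648.7 -18.  246. ]
knob [686.8  67.5 235. ]
slotL [676.3  98.  216. ]
slotR [697.2  53.3 216. ]
bar in tool [-0.93928941 85.97997206 16.69076858] knob [-0.47336588 96.89644578 86.09017738]
```

```bash
python3 -m creep '[[[0,3,1.5],[0,0,0]],[[0,3,0],[0,0,0]],[[0,1.7,0],[0,0,0]],[[0,1,0],[0,0,0]],[[0,0,0],[0,0,0]],[[0,0,0],[0,0,0]],[[0,0,0],[0,0,0]]]'
python3 -m creep '[[[0,0,0],[0,0,0]],[[0,0,0],[0,0,0]],[[0,0,0],[0,0,0]],[[0,0,0],[0,0,0]],[[0,0,0],[0,0,0]],[[0,0,0],[0,0,0]]]' 0 15
```

```text
time: 3.95
eef_pos: [622.4, 37.4, 247.0]
ee_rot: [-1.569, -0.001, -1.16]
force: [-0.7, -0.0, 0.2]
opening: 63.4
time: 4.55
eef_pos: [621.9, 37.7, 245.7]
ee_rot: [-1.571, 0.0, -1.16]
force: [0.2, -0.4, -1.2]
opening: 18.9
```

```bash
python3 -m creep '[[[0,0,0],[0,0,0]],[[0,0,0],[0,0,0]],[[0,0,0],[0,0,0]]]'
python3 -m creep '[[[0,0,-0.15],[0,0,0]],[[0,0,-0.15],[0,0,0]],[[0,0,-0.1],[0,0,0]],[[0,0,0],[0,0,0]],[[0,0,0],[0,0,0]],[[0,0,0],[0,0,0]]]'
```

```text
time: 4.85
eef_pos: [622.1, 37.8, 245.7]
ee_rot: [-1.57, -0.0, -1.16]
force: [1.4, 1.0, -1.4]
opening: 11.6
time: 5.45
eef_pos: [618.1, 36.1, 245.3]
ee_rot: [-1.572, 0.0, -1.16]
force: [4.9, 0.1, -16.1]
opening: 11.4
```

```bash
python3 -m creep '[[[0,0.1,-0.1],[0,0,0]],[[0,0,-0.1],[0,0,0]],[[0,0,0],[0,0,0]],[[0,0,0],[0,0,0]]]'
python3 -m creep '[[[0,0,-0.1],[0,0,0]],[[0,0,-0.1],[0,0,0]],[[0,0,0],[0,0,0]],[[0,0,0],[0,0,0]]]'
```

```text
time: 5.85
eef_pos: [616.6, 35.4, 244.9]
ee_rot: [-1.57, -0.0, -1.16]
force: [4.5, 0.8, -7.0]
opening: 11.7
time: 6.25
eef_pos: [616.0, 35.1, 244.9]
ee_rot: [-1.568, -0.0, -1.16]
force: [12.8, 5.4, -13.9]
opening: 11.1
```

The door is caught: the bar stops at about 6–7 mm and the force rises to 14 N. I'll let it back, release it and go to the catch's right side.

```bash
python3 -m creep '[[[0,0,0.3],[0,0,0]],[[0,-0.1,0.3],[0,0,0]],[[0,0,0.2],[0,0,0]],[[0,0,0],[0,0,0]],[[0,0,0],[0,0,0]],[[0,0,0],[0,0,0]],[[0,0,0],[0,0,0]],[[0,0,0],[0,0,0]]]' 0.5 15
python3 -m creep '[[[0,-3,0],[0,0,0]],[[0,-3,0],[0,0,0]],[[1,0,2],[0,0,0]],[[1,0,2],[0,0,0]],[[1.3,0,3],[0,0,0]],[[0,0,0],[0,0,0]],[[0,0,0],[0,0,0]],[[0,0,0],[0,0,0]],[[0,0,0],[0,0,0]]]' 0
python3 - <<'E'
from h import *
im,d,c=grab('wrist','w2'); o=manip.get_obs();print(o['eef_pos'],o['opening'])
print(proj(c,(686.8,67.5,235)),proj(c,o['eef_pos']-[0,0,19]))
E
```

```text
time: 7.05
eef_pos: [621.9, 37.7, 245.7]
ee_rot: [-1.571, 0.0, -1.16]
force: [0.2, 0.5, -0.5]
opening: 45.5
time: 7.95
eef_pos: [698.7, 35.5, 306.0]
ee_rot: [-1.571, 0.0, -1.16]
force: [0.9, 0.4, -0.8]
opening: 0.1
[698.74631972  35.49388918 306.1015139 ] 0.8439159065090727
[277.88374438 178.04743243] [275.06335988 249.8198474 ]
```

View pics/w2.png

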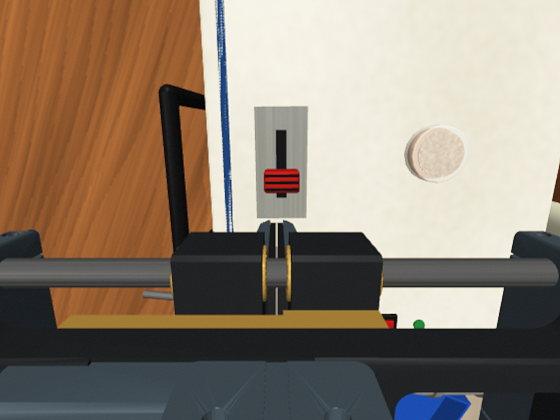

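The closed fingers sit just right of the knob at (282,181), in line with its slot. I'll descend and push left.

```bash
python3 -m creep '[[[0,3,0.2],[0,0,0]],[[0,2.5,0],[0,0,0]],[[0,1.1,0],[0,0,0]],[[0,0,0],[0,0,0]],[[0,0,0],[0,0,0]]]' 0
python3 -m creep '[[[-0.5,0,0],[0,0,0]],[[-0.5,0,0],[0,0,0]],[[-0.5,0,0],[0,0,0]],[[-0.3,0,0],[0,0,0]],[[0,0,0],[0,0,0]],[[0,0,0],[0,0,0]]]'
```

```text
time: 8.5
eef_pos: [701.5, 36.2, 240.9]
ee_rot: [-1.57, -0.001, -1.16]
force: [-0.8, 0.3, 1.2]
opening: 0.3
time: 9.1
eef_pos: [693.7, 53.0, 239.6]
ee_rot: [-1.571, 0.0, -1.159]
force: [0.4, 0.2, -0.5]
opening: 0.3
```

```bash
python3 -m creep '[[[-0.3,0,0],[0,0,0]],[[-0.3,0,0],[0,0,0]],[[0,0,0],[0,0,0]],[[0,0,0],[0,0,0]]]'
python3 -m creep '[[[-0.2,0,0],[0,0,0]],[[-0.2,0,0],[0,0,0]],[[0,0,0],[0,0,0]],[[0,0,0],[0,0,0]]]'
```

```text
time: 9.5
eef_pos: [691.4, 58.5, 239.6]
ee_rot: [-1.571, 0.0, -1.16]
force: [0.8, -0.1, -0.4]
opening: 0.7
time: 9.9
eef_pos: [690.2, 61.3, 239.7]
ee_rot: [-1.571, -0.001, -1.16]
force: [2.1, -6.1, -2.2]
opening: 0.6
```

```bash
python3 -m creep '[[[-0.3,0,0],[0,0,0]],[[-0.2,0,0],[0,0,0]],[[0,0,0],[0,0,0]],[[0,0,0],[0,0,0]]]'
python3 - <<'E'
from h import *
im,d,c=grab('wrist','w3'); o=manip.get_obs();print(o['eef_pos'],o['force'])
E
```

```text
time: 10.3
eef_pos: [689.8, 62.2, 239.9]
ee_rot: [-1.57, -0.007, -1.162]
force: [11.5, -30.5, -7.0]
opening: 0.5
[689.79025153  62.16243939 239.89578713] [ 12.08484647 -31.06747257  -5.85471691]
```

View pics/w3.png

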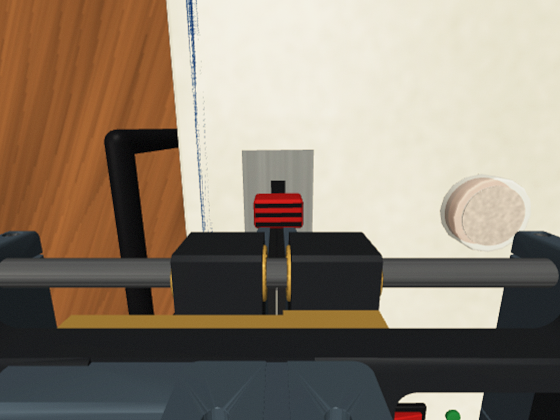

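The catch is at its stop: the force is 33 N, the motion has ended, and the knob at (278,210) has moved up its slot. Back to the bar.

```bash
python3 -m creep '[[[0.5,0,0],[0,0,0]],[[0.5,0,0],[0,0,0]],[[0,-3,0],[0,0,0]],[[0,-3,0],[0,0,0]],[[0,0,-2.5],[0,0,0]],[[-0.6,0,-2.5],[0,0,0]],[[-0.6,0,-2.1],[0,0,0]],[[0,0,0],[0,0,0]],[[0,0,0],[0,0,0]],[[0,0,0],[0,0,0]]]' 0.6 25
```

```text
time: 11.35
eef_pos: [622.7, 40.2, 299.7]
ee_rot: [-1.57, 0.0, -1.16]
force: [-0.2, 0.3, -0.5]
opening: 54.6
```

```bash
python3 -m creep '[[[0.1,2.7,0],[0,0,0]],[[0,2,-0.1],[0,0,0]],[[0,0.7,0],[0,0,0]],[[0,0,0],[0,0,0]],[[0,0,0],[0,0,0]]]' 0.6 25
python3 -m creep '[[[0,0,0],[0,0,0]],[[0,0,0],[0,0,0]],[[0,0,0],[0,0,0]],[[0,0,0],[0,0,0]],[[0,0,0],[0,0,0]],[[0,0,0],[0,0,0]],[[0,0,0],[0,0,0]],[[0,0,0],[0,0,0]],[[0,0,0],[0,0,0]]]' 0 25
python3 -m creep '[[[0,0,-0.2],[0,0,0]],[[0,0,-0.2],[0,0,0]],[[0,0.1,-0.3],[0,0,0]],[[0,0,-0.3],[0,0,0]],[[0,0,0],[0,0,0]]]'
```

```text
time: 11.85
eef_pos: [622.2, 38.7, 246.5]
ee_rot: [-1.57, -0.0, -1.16]
force: [0.1, -0.5, 0.4]
opening: 55.1
time: 12.75
eef_pos: [621.7, 38.7, 245.8]
ee_rot: [-1.57, -0.0, -1.16]
force: [1.2, 0.9, 0.3]
opening: 11.7
time: 13.25
eef_pos: [611.8, 34.4, 244.2]
ee_rot: [-1.572, 0.0, -1.16]
force: [4.6, -0.5, -11.9]
opening: 11.1
```

Run:
```python
import numpy as np
a0=np.arctan2(28,195);p=np.array([-28,195.])
for t in np.arange(0,1.46,.05):
    a=a0+t;q=197*np.array([-np.sin(a),np.cos(a)])
    print(round(t,2),'dz_tool(cm)',((q-p)/10).round(2)[0],'dy_tool',(-(q-p)/10).round(2)[1])
```

```text
0.0 dz_tool(cm) 0.0 dy_tool -0.0
0.05 dz_tool(cm) -0.97 dy_tool 0.16
0.1 dz_tool(cm) -1.93 dy_tool 0.38
0.15 dz_tool(cm) -2.88 dy_tool 0.64
0.2 dz_tool(cm) -3.82 dy_tool 0.94
0.25 dz_tool(cm) -4.74 dy_tool 1.3
0.3 dz_tool(cm) -5.64 dy_tool 1.7
0.35 dz_tool(cm) -6.52 dy_tool 2.14
0.4 dz_tool(cm) -7.37 dy_tool 2.63
0.45 dz_tool(cm) -8.2 dy_tool 3.16
0.5 dz_tool(cm) -9.01 dy_tool 3.73
0.55 dz_tool(cm) -9.78 dy_tool 4.34
0.6 dz_tool(cm) -10.52 dy_tool 4.99
0.65 dz_tool(cm) -11.23 dy_tool 5.67
0.7 dz_tool(cm) -11.9 dy_tool 6.39
0.75 dz_tool(cm) -12.54 dy_tool 7.14
0.8 dz_tool(cm) -13.14 dy_tool 7.92
0.85 dz_tool(cm) -13.7 dy_tool 8.73
0.9 dz_tool(cm) -14.22 dy_tool 9.57
0.95 dz_tool(cm) -14.69 dy_tool 10.43
1.0 dz_tool(cm) -15.12 dy_tool 11.32
1.05 dz_tool(cm) -15.51 dy_tool 12.23
1.1 dz_tool(cm) -15.85 dy_tool 13.15
1.15 dz_tool(cm) -16.14 dy_tool 14.09
1.2 dz_tool(cm) -16.39 dy_tool 15.04
1.25 dz_tool(cm) -16.59 dy_tool 16.01
1.3 dz_tool(cm) -16.74 dy_tool 16.98
1.35 dz_tool(cm) -16.84 dy_tool 17.96
1.4 dz_tool(cm) -16.89 dy_tool 18.94
1.45 dz_tool(cm) -16.9 dy_tool 19.93
```

The door is free now: it opened past 10 mm with only about 4.6 N. I'll follow the arc.

```bash
python3 -m creep '[[[0,0.28,-0.96],[0,0,0]],[[0,0.26,-0.95],[0,0,0]],[[0,0.3,-0.94],[0,0,0]],[[0,0.36,-0.92],[0,0,0]],[[0,0.4,-0.9],[0,0,0]],[[0,0.44,-0.88],[0,0,0]],[[0,0.49,-0.85],[0,0,0]],[[0,0.53,-0.83],[0,0,0]],[[0,0.57,-0.81],[0,0,0]],[[0,0,0],[0,0,0]]]'
```

```text
time: 14.25
eef_pos: [537.5, 1.9, 207.5]
ee_rot: [-1.572, 0.0, -1.16]
force: [2.7, -2.7, 3.1]
opening: 11.5
```

Following well with low forces (θ≈0.5).

```bash
python3 -m creep '[[[0,0.61,-0.77],[0,0,0]],[[0,0.65,-0.74],[0,0,0]],[[0,0.68,-0.71],[0,0,0]],[[0,0.72,-0.67],[0,0,0]],[[0,0.75,-0.64],[0,0,0]],[[0,0.78,-0.6],[0,0,0]],[[0,0.81,-0.56],[0,0,0]],[[0,0.84,-0.52],[0,0,0]],[[0,0.86,-0.47],[0,0,0]],[[0,0.89,-0.43],[0,0,0]],[[0,0,0],[0,0,0]]]'
```

```text
time: 15.35
eef_pos: [482.1, -22.1, 131.3]
ee_rot: [-1.571, 0.0, -1.16]
force: [5.5, 0.1, 2.7]
opening: 11.5
```

Now to θ≈1.35, in two parts.

```bash
python3 -m creep '[[[0,0.91,-0.39],[0,0,0]],[[0,0.92,-0.34],[0,0,0]],[[0,0.94,-0.29],[0,0,0]],[[0,0.95,-0.25],[0,0,0]],[[0,0,0],[0,0,0]]]'
python3 -m creep '[[[0,0.97,-0.2],[0,0,0]],[[0,0.97,-0.15],[0,0,0]],[[0,0.98,-0.1],[0,0,0]],[[0,0,0],[0,0,0]],[[0,0,0],[0,0,0]]]'
```

```text
time: 15.85
eef_pos: [470.8, -27.0, 94.1]
ee_rot: [-1.571, 0.0, -1.16]
force: [6.6, 3.1, 3.9]
opening: 11.3
time: 16.35
eef_pos: [467.0, -28.6, 65.5]
ee_rot: [-1.57, 0.0, -1.16]
force: [6.1, 3.6, 5.3]
opening: 11.6
```

```bash
python3 -m creep '[[[0,0.4,0],[0,0,0]],[[0,0.2,0],[0,0,0]],[[0,0,0],[0,0,0]],[[0,0,0],[0,0,0]],[[0,0,0],[0,0,0]],[[0,0,0],[0,0,0]]]' 0 30
python3 - <<'E'
from h import *
im=grab('side','s2')[0]; t=grab('top','t2')[0]
o=manip.get_obs();print(o['eef_pos'],o['force'],o['opening'],abs(o['qd']).max())
cv2.imwrite('pics/c3.png',np.hstack([cv2.resize(im[100:400,150:400],None,fx=1.6,fy=1.6),cv2.resize(t[80:380,130:380],None,fx=1.6,fy=1.6)]))
E
```

```text
time: 16.95
eef_pos: [466.8, -28.7, 59.8]
ee_rot: [-1.571, 0.0, -1.16]
force: [6.1, 2.1, 5.8]
opening: 11.5
[466.79204146 -28.72827828  59.76221676] [4.57375135 2.33489518 6.04066358] 11.443348110884003 0.0019917398158820717
```

View pics/c3.png

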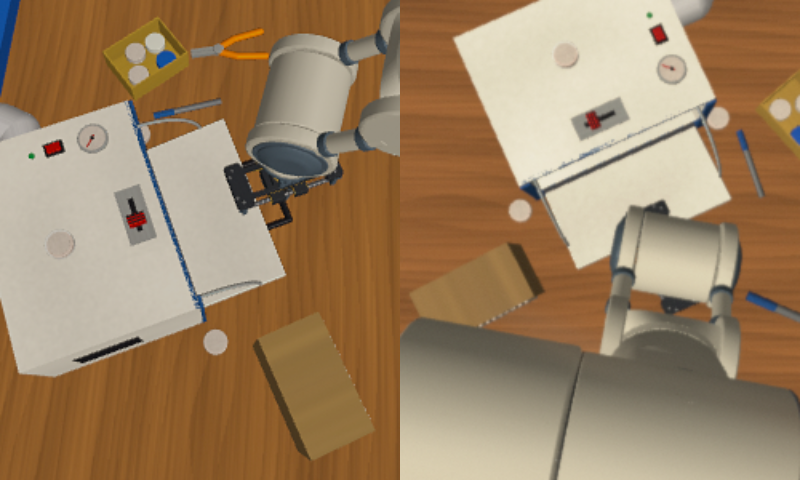

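The picture shows the door lying down nearly level, gripped at its bar. The marker (side crop ~187,108), tubs and filter are clear of it and undisturbed. I'll go the last few millimetres and check the door's tilt by depth.

```bash
python3 -m creep '[[[0,0.3,0],[0,0,0]],[[0,0.2,0],[0,0,0]],[[0,0,0],[0,0,0]],[[0,0,0],[0,0,0]],[[0,0,0],[0,0,0]]]'
python3 - <<'E'
from h import *
grab('side','s3');c=load('s3')
px=[(150+x/1.6,100+y/1.6) for x,y in[(180,170),(180,200),(200,160),(200,180),(200,230),(200,250),(220,150),(220,250),(240,260),(215,170)]]
Q=np.array([pt(c,int(u),int(v)) for u,v in px]);A=np.c_[Q[:,:2],np.ones(len(Q))];s,r,*_=np.linalg.lstsq(A,Q[:,2],rcond=None)
xe=np.array([.917,.4]);print('heights',Q[:,2].round(),'tilt',np.arctan(s[:2]@xe),'theta',np.pi/2-abs(np.arctan(s[:2]@xe)),r)
o=manip.get_obs();print(o['eef_pos'],o['force'],o['opening'],abs(o['qd']).max())
E
```

```text
time: 17.55
eef_pos: [466.7, -28.7, 54.7]
ee_rot: [-1.571, 0.0, -1.16]
force: [4.7, 0.8, 5.4]
opening: 11.4
heights [55. 54. 63. 62. 56. 53. 68. 59. 63. 67.] tilt -0.1618890930945162 theta 1.4089072337003803 [7.09938032]
[466.67509232 -28.76477429  54.75024537] [5.46870483 1.03270512 5.34342674] 11.220077394419905 0.0016061688036419126
```

The depth tilt gives θ≈1.41. The arm is at rest and the bar is gripped at 30 N, carrying about 5 N of spring. Handing in.

```bash
python3 -c "
from plant import manip
print(manip.sign_off())"
```

```text
the job is handed in; nothing more can be done
None
```

The filter door is open and held down by the gripper, and the job is handed in; it gave no verdict.

- **Tug:** I gripped the pull bar and tugged lightly. The door came up against its catch after about 6–7 mm, at about 14 N sideways, so I let it back.
- **Catch:** I pushed the thumb piece left with the closed fingers until it met its end stop, at about 33 N.
- **Door:** I gripped the bar again and the door came free. I followed it down and stopped just short of its lower stop, holding it with a 30 N grip.

**Last checks** (about 17.6 s of the 58 s used)
- The door stands at about 1.41 rad by the depth picture; the needed value is 1.25. The bar's travel gave a similar figure of about 1.4.
- The arm was still, with about 5 N of spring load on the tool.
- In the last picture I viewed, taken 5 mm before the final position, the marker, tubs, box, pliers and filter looked untouched and clear of the door. I did not measure their positions.

**One disagreement:** the text puts the bar 56 mm above the bench at the stop, but its other dimensions work out to about 46 mm. I went by force and measured tilt instead, and the grasp point ended at 54.7 mm.

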